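# Raise the ladder stand to its upper lock and hook the dish caddy on to it

## Robot

A 6-joint arm with a two-finger parallel gripper is mounted at the origin on a cart in front of the work surface, level with it; the furniture and walls round the work are solid. World frame = base frame: x ahead of the robot, y to its left, z up, the work surface at z = 0. Lengths are in m, angles in rad, forces in N, time in s.
With the tool pointing down it reaches from about 0.3 to 0.875 m from the base axis. Payload 6.4 kg.
Tool frame: the origin (TCP) lies at the very end of the fingers, on their centre line; the grasp point (between the pads) lies 19 mm behind it; z points along the fingers, y is the line along which they close (so a half turn about z gives the same grasp; the last joint's range is limited). The gripper opens to 85 mm and grips with 20 to 120 N. Pads are 22 mm wide; open, the fingers measure 114 mm over their backs; the gripper's body (76 mm by 85 mm) begins 54 mm behind the grasp point. The pads swing forward as they close: fully open they stand 13 mm farther back than shut.
Start: joints at [1.029, 0.181, 1.607, -0, 1.354, -0.206], TCP at [0.189, 0.543, 0.207] pointing down, gripper open.
Joint ranges: [-2.99, 2.99], [-0.89, 2.07], [0.3, 2.58], [-1.14, 4.28], [0, 2.63], [-3.12, 3.12]. Speed limits (rad/s): [2.57, 2.57, 3.01, 3.14, 3.14, 3.14].

## Interface

Orientations are given as a 3x3 rotation matrix whose columns are the frame's x, y, z axes.
In Python, from plant import sensors, eyes, workorder gives the robot as it stands.
- The arm moves only by the shell command python3 -m crank 'ROWS' [FORCE]. ROWS is a JSON object of lists of equal length, an entry for each row: "delta_rot": the turn, a rotation vector about the tool's x, y, z in degrees, a list of three; "delta_pos": the shift along the tool's x, y, z in m, a list of three; "grip": the opening, from 0 (shut) to 1 (fully open). In form: {"delta_rot": [[wx, wy, wz], ...], "delta_pos": [[x, y, z], ...], "grip": [grip, ...]}. A call has 1 to 10 rows; each row is the pose to reach, as a shift and turn from the pose commanded when the call began, along the tool's axes at that moment; what a row does not reach only later rows make up. A row lasts 1/12 s, in which the tool goes at most 41.7 mm and 7.16 degrees, less where a joint would pass 70% of its speed; a pose out of reach is approached as far as the arm can. A call with a gripper value outside its range is refused whole. The fingers move at their own pace and stop on an object; FORCE is the grip in N (left out, the last holds). Time passes only in rows, so rows that repeat a pose let the fingers close. It gives the time, the measured TCP pose, the force, the opening and the grip force at its end, in the units of the state.
- sensors.get_obs(): the state, without advancing time (a new reading comes with each control period).
- eyes.read_camera(name): name is "side" or "top"; returns a dict with "frame" (384x512x3 uint8, red, green, blue), "camera_matrix" (3x3 intrinsics, pixels), "k1" (the pictures are not rectified: a ray, as slopes to the right and down, at radius r is drawn at 1 + k1 r^2 times it, then the intrinsics apply), "R" (3x3) and "t" (3): a world point X has camera coordinates R X + t. Camera axes: x right, y down, z forward; pixel columns grow to the right and rows downward; lengths in m; the calibration is good to about 2 mm. A picture is of the moment at which its call begins. There is no depth.
- workorder.sign_off(): hands the job in; it is judged then, once.
The state is a dict: "clock": time; "joints": joint angles; "joint_vel": joint speeds; "effort": joint torques, N m; "position": TCP position; "tcp_rot": TCP orientation; "contact_force": force on the tool from outside, world axes, zero at the start; "moment": the same for the moment, N m; "gripper_width": finger opening in m; "grip_force": force on a finger pad.
Only numpy, scipy, OpenCV 4.12 (cv2) and the standard library are available. Lean on these libraries where they do the work, as an engineer would, in place of code of your own. Each camera call takes 0.05 s, during which the arm holds its last target. There are 200 camera calls.

## Task

Lift the ladder stand's sliding section by its black bar until the blue rung has passed the red gravity pawl and the pawl has dropped back, then let the section down gently, without dropping it, so that the blue rung rests on the pawl. Then pick up the blue dish caddy by its white handle and fit it on the raised platform: with its near edge held up, push the yellow tongue under the yellow keeper, then swing the near edge down so that the caddy lies flat on the platform behind the front lip. Keep the dishes roughly level, let go, and leave the two bottles and the beaker where they are.

Things in the scene. Friction and masses are not known exactly. Their poses are not given: they have to be found in the camera images.
- stand: fixed grey base of the ladder stand, 190 x 170 mm plate with two 122 mm uprights; origin: centre of its underside; x points away from the robot side (towards the lifting bar and keeper), y along the rungs, z up. Yaw varies.
- section (a joint): height (m) of the sliding aluminium section, about 0.6 kg, upper stop 0.105. 0: the steel upper rung rests on the pawl (start). 0.055: the blue lower rung rests on it (wanted). Going up, the blue rung (10 mm thick) meets the pawl at about 0.035 and pushes it up; at about 0.085 it has passed and the pawl falls back. Let go elsewhere, the section drops until a rung lands on the pawl.
- pawl (a joint): angle in rad of the red gravity pawl (24 mm wide, 46 mm long, hinged on the front of the base, nose towards the rungs): 0 level against its stop, able to carry a rung; grows as a rising rung pushes its nose up, to 1.2; falls back by its own weight.
- lift_bar (a point): middle of the black lifting bar at the back of the sliding section: a round bar 12 mm thick and 104 mm long along the stand's y, 50 mm above the platform, open below for 34 mm down to the keeper; moves with the section (195 mm above the bench at joint 0).
- seat (a point): point on top of the open-frame platform (145 mm above the bench at joint 0) where the seated caddy's origin belongs; axes as the stand's; moves with the section. In its frame, mm: back stop face x = 69.5; yellow keeper x 56 to 69.5, y -44 to 44, underside 11 and top 16 above the platform; outward-leaning front lip x = -70, top 10 above the platform; lifting bar x = 79.
- caddy: loose blue caddy, about 0.28 kg, with two clear dishes fixed on it: floor 110 x 170 mm, 4 mm thick, rim 14 mm high, and a yellow tongue at its +x edge; overall x = -67 to +67 mm; origin: centre of this length and of the width, on the underside; z up.  Seated, its axes agree with those of the seat.
- caddy_grip (a point): middle of the caddy's white handle bar: 76 mm long along the caddy's x, 10 mm thick (y), 14 mm high, at (-12, 0, +58) mm from the caddy's origin; free at both sides above 20 mm.
- tongue_tip (a point): middle of the tongue's free lower edge, at (+67, 0, 0) mm from the caddy's origin; the tongue is 76 mm wide (y), 4 mm thick and reaches from x = +43 to +67 mm.
- bottle_dark: loose small glass bottle with black cap, 50 mm across, 106 mm high; bystander; origin: centre of its underside
- wash_bottle: loose white wash bottle with red cap and bent spout, 66 mm across, 181 mm high; bystander; origin: centre of its underside
- beaker: loose clear beaker, 54 mm across, 68 mm high; bystander; origin: centre of its underside

How it is judged:
On the way, in this order (a step that is already met when the one before it is completed fails the run):
1. the blue rung has been lifted past the pawl and the pawl has dropped back to level (value of joint section above 0.066 m and value of joint pawl below 0.1 rad), for 0.05 s.
2. the blue rung rests on the pawl, the section let go (value of joint section between 0.05 and 0.06 m and value of joint pawl below 0.1 rad and contact force between section and the fingers below 0.5 N), for 0.2 s.
3. the caddy's tongue is under the keeper with the near edge held up (tilt over 0.06 rad) (x of tongue_tip in the frame of seat above 0.0585 m and z of tongue_tip in the frame of seat between -0.005 and 0.009 m and y of tongue_tip in the frame of seat between -0.012 and 0.012 m and angle between caddy's own z axis and vertical above 0.06 rad), for 0.05 s.
At the end, for the whole second after the job is handed in: The blue rung rests on the level pawl (section within 5 mm of 0.055 m, pawl under 0.1 rad), and the caddy lies at rest on the platform, tongue under the keeper and near edge behind the front lip: within 6 mm of the seat along x, 12 mm along y and 4 mm in height, tilted less than 0.04 rad (value of joint section between 0.05 and 0.06 m and value of joint pawl below 0.1 rad and x of tongue_tip in the frame of seat above 0.0585 m and x of caddy in the frame of seat between -0.006 and 0.006 m and y of caddy in the frame of seat between -0.012 and 0.012 m and z of caddy in the frame of seat between -0.004 and 0.004 m and angle between caddy's own z axis and vertical below 0.04 rad and linear speed of caddy below 0.02 m/s); the robot touches nothing.
It fails at once if the section is dropped (falls faster than 0.4 m/s) (velocity of joint section below -0.4 m/s).
It fails at once if the caddy is tilted by more than 0.7 rad (angle between caddy's own z axis and vertical above 0.7 rad).
It fails at once if a bottle or the beaker is moved more than 30 mm (distance of any of bottle_dark, wash_bottle, beaker from where it was at the start of the episode above 0.03 m).
It also fails if it takes over 58 s, if anything falls off the work surface, if the arm or the gripper's body presses on something with over 40 N, if the wrist force passes 120 N, or if a joint passes its speed limit or range.

## Working session

There is one attempt and no reset: what is moved stays moved. The work goes in short steps, Python scripts to look and compute and a shell command to move; the robot and the scene stay as the last step left them, time stands still between calls to the robot, and variables do not carry over. Pictures are saved under pics/ and viewed, at most 11 in all, crops included, and the job is handed in when it is done.

```bash
ls; mkdir -p pics; cat > h.py <<'E'
import numpy as np, cv2
from plant import sensors, eyes, workorder
def cam(n,save=None):
    c=eyes.read_camera(n)
    for k in("camera_matrix","R","t"): c[k]=np.array(c[k],float)
    if save: cv2.imwrite('pics/'+save,c["frame"][:,:,::-1])
    return c
def ray(c,u,v):
    d=np.array([c["k1"],0,0,0,0],float)
    p=cv2.undistortPoints(np.array([[[u,v]]],float),c["camera_matrix"],d)[0,0]
    # exact inverse of x(1+k1 r^2)
    K=c["camera_matrix"];q=np.array([(u-K[0,2])/K[0,0],(v-K[1,2])/K[1,1]]);s=q.copy()
    for _ in range(50): s=q/(1+c["k1"]*(s@s))
    R=c["R"];o=-R.T@c["t"];return o,R.T@np.array([*s,1])
def onz(c,u,v,z):
    o,d=ray(c,u,v);return o+d*(z-o[2])/d[2]
def proj(c,X):
    p=c["R"]@np.array(X,float)+c["t"];s=p[:2]/p[2];s=s*(1+c["k1"]*(s@s))
    K=c["camera_matrix"];return K[0,0]*s[0]+K[0,2],K[1,1]*s[1]+K[1,2]
def tri(c1,p1,c2,p2):
    o1,d1=ray(c1,*p1);o2,d2=ray(c2,*p2)
    A=np.c_[d1,-d2];x=np.linalg.lstsq(A,o2-o1,rcond=None)[0]
    a=o1+d1*x[0];b=o2+d2*x[1];return (a+b)/2,np.linalg.norm(a-b)
E
python3 - <<'E'
from h import *
for n in("top","side"):
    c=cam(n,n+'1.png'); print(n,-c["R"].T@c["t"],c["R"][2],c["camera_matrix"][0,0],c["k1"])
o=sensors.get_obs();print({k:np.round(v,3).tolist() for k,v in o.items()})
E
```

```text
pics
top [0.50730002 0.05568913 1.19959363] [ 0.0540163  -0.01337217 -0.99845051] 386.511853183036 0.043335835033487195
side [ 0.39699895 -1.15230103  0.74366377] [ 0.13966854  0.88738771 -0.43935833] 397.4612317162128 -0.07479871800577327
{'clock': 0.1, 'joints': [1.029, 0.181, 1.608, -0.0, 1.354, -0.206], 'joint_vel': [0.002, -0.002, -0.001, -0.0, 0.001, 0.002], 'effort': [0.001, -44.587, -35.223, -0.0, 0.004, 0.0], 'position': [0.189, 0.542, 0.206], 'tcp_rot': [[-0.944, 0.33, -0.001], [0.33, 0.944, -0.001], [0.0, -0.002, -1.0]], 'contact_force': [-0.433, -0.622, -0.2], 'moment': [0.032, -0.027, -0.035], 'grip_force': 0.0, 'gripper_width': 0.085}
```

View pics/top1.png

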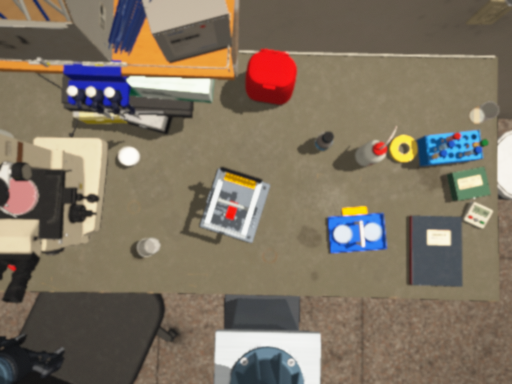

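View pics/side1.png

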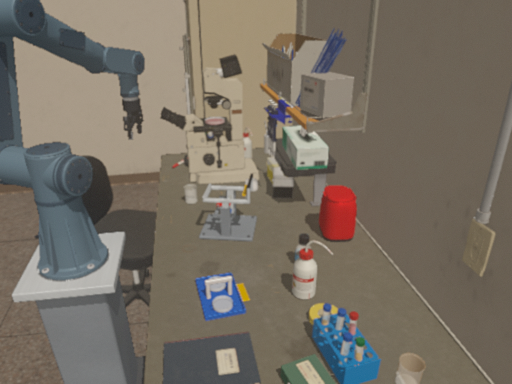

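The top view shows the stand at about (236,204), with its yellow keeper at (240,181) and the red pawl at (231,212). The caddy is at (357,232), with its tongue at (354,211). Bottles are at (323,140) and (372,152), and the beaker is at (148,246). In the side view the stand is at (230,205) and the caddy at (220,293).

```bash
cat > m.py <<'E'
from h import *
def blob(c,lo,hi,box):
    hsv=cv2.cvtColor(c["frame"],cv2.COLOR_RGB2HSV);m=cv2.inRange(hsv,lo,hi)
    z=np.zeros_like(m);x0,y0,x1,y1=box;z[y0:y1,x0:x1]=m[y0:y1,x0:x1]
    n,l,s,ce=cv2.connectedComponentsWithStats(z);i=1+np.argmax(s[1:,4])
    return (l==i).astype(np.uint8)
def pts(c,m,z):
    ys,xs=np.nonzero(m);return np.array([onz(c,a,b,z)[:2] for a,b in zip(xs,ys)])
def rect(c,m,z):
    ct=max(cv2.findContours(m,0,1)[0],key=len)[:,0]
    P=np.array([onz(c,a,b,z)[:2] for a,b in ct]);(x,y),(w,h),a=cv2.minAreaRect((P*1000).astype(np.float32))
    return x/1000,y/1000,w,h,a
E
python3 - <<'E'
from m import *
t=cam("top")
Y=((20,120,110),(35,255,255));B=((100,120,80),(125,255,255))
k=blob(t,*Y,(200,160,280,200));print("keeper",rect(t,k,.161),k.sum())
g=blob(t,*Y,(330,195,385,225));print("tongue",rect(t,g,.004),g.sum())
b=blob(t,*B,(315,200,395,265));print("caddy rim",rect(t,b,.014))
r=blob(t,(0,150,120),(8,255,255),(215,195,250,225));ys,xs=np.nonzero(r);print("pawl",onz(t,xs.mean(),ys.mean(),.1))
s=cam("side")
im=np.hstack([cv2.resize(t["frame"][150:260,180:400],None,fx=3.6,fy=3.6,interpolation=2)])
im2=np.hstack([cv2.resize(s["frame"][165:325,180:280],None,fx=3.7,fy=3.7,interpolation=2)])
cv2.imwrite('pics/c1.png',im[:,:,::-1]);cv2.imwrite('pics/c2.png',im2[:,:,::-1])
E
```

```text
keeper (0.5945482788085937, 0.09020057678222657, 86.085693359375, 22.22881317138672, 74.03677368164062) 264
tongue (0.524362060546875, -0.26064373779296873, 26.255769729614258, 80.9622802734375, 6.623262405395508) 220
caddy rim (0.45547445678710935, -0.26576287841796875, 110.34371185302734, 172.52633666992188, 5.720723628997803)
pawl [0.50750887 0.11537654 0.1       ]
```

View pics/c1.png

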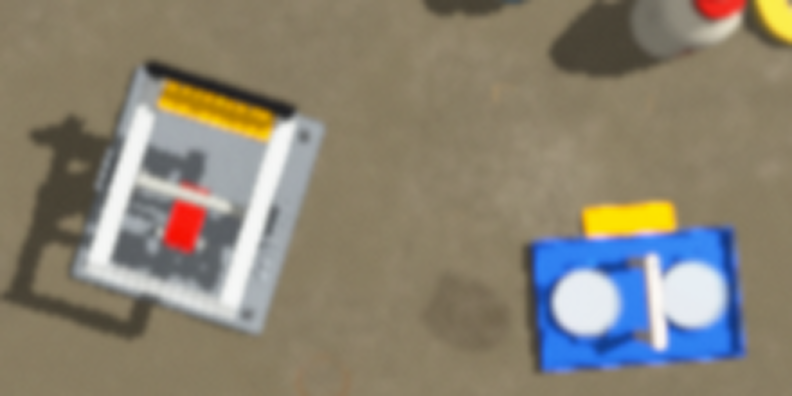

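View pics/c2.png

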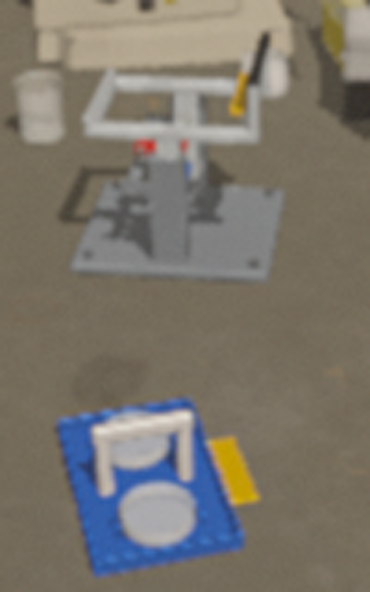

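The crops show the black bar from about (221,168) to (261,181) in the full top picture, just behind the keeper. The caddy's white handle is at about (362,234), parallel to the caddy's x axis.

```bash
python3 - <<'E'
from m import *
t=cam("top");s=cam("side")
hsv=cv2.cvtColor(t["frame"],cv2.COLOR_RGB2HSV)
b=blob(t,(0,0,0),(180,255,45),(215,163,268,186));print("bar",rect(t,b,.199),b.sum())
ys,xs=np.nonzero(b);P=pts(t,b,.199);e=np.linalg.svd(P-P.mean(0))[2][0];print("bar pca",P.mean(0),np.degrees(np.arctan2(e[1],e[0])),np.ptp(P@e))
w=blob(t,(0,0,170),(180,50,255),(350,215,372,252))
P=pts(t,w,.065);e=np.linalg.svd(P-P.mean(0))[2][0];print("handle",P.mean(0),np.degrees(np.arctan2(e[1],e[0])),np.ptp(P@e),w.sum(),rect(t,w,.065))
for r in t["frame"][233:236,352:372]: print(r.sum(1)//3)
# side bar mask
b=blob(s,(0,0,0),(180,255,55),(240,165,262,195));ys,xs=np.nonzero(b);print("side bar",b.sum(),xs.mean(),ys.mean(),xs.min(),xs.max(),ys.min(),ys.max())
b1=blob(t,(0,0,0),(180,255,45),(215,163,268,186));y1,x1=np.nonzero(b1);print(tri(t,(x1.mean(),y1.mean()),s,(xs.mean(),ys.mean())))
E
```

```text
bar (0.60621044921875, 0.08740359497070313, 101.77586364746094, 5.044460296630859, 73.94721984863281) 59
bar pca [0.60689855 0.08772164] -106.20275748244474 0.10178445353863733
handle [ 0.45837711 -0.27646109] 178.2647190323973 0.0725156409857271 221 (0.4552441101074219, -0.2768182983398437, 72.67768096923828, 35.0511474609375, 0.4558895528316498)
[177 152 142 140 140 140 142 154 193 237 247 244 237 235 236 236 235 235
 236 236]
[179 154 142 140 140 140 142 152 190 234 246 243 236 235 236 236 235 235
 235 236]
[178 153 142 140 140 141 142 151 186 232 244 241 234 233 235 236 236 236
 236 236]Traceback (most recent call last):
  File "<stdin>", line 10, in <module>
  File "m.py", line 5, in blob
    n,l,s,ce=cv2.connectedComponentsWithStats(z);i=1+np.argmax(s[1:,4])
                                                     ~~~~~~~~~^^^^^^^^^
    return _wrapfunc(a, 'argmax', axis=axis, out=out, **kwds)
    return bound(*args, **kwds)
ValueError: attempt to get argmax of an empty sequence
```

```bash
python3 - <<'E'
from m import *
t=cam("top");s=cam("side")
for th in(60,75,90):
    b=blob(t,(0,0,0),(180,255,th),(215,163,268,186));P=pts(t,b,.199);e=np.linalg.svd(P-P.mean(0))[2][0];print(th,rect(t,b,.199),P.mean(0),np.degrees(np.arctan2(-e[1],-e[0])))
print("handle px pred",proj(t,(.4555,-.2658,.065)),"seen->",onz(t,361.8,233.6,.065))
# side: handle bar ends seen in crop
f=lambda u,v:(180+u/3.7,165+v/3.7)
print("side handle mid",proj(s,(.4555,-.2658,.065)),f(143,421), "bar mid",proj(s,(.607,.0875,.195)),f(257,58))
d=np.array([np.cos(np.radians(5.7)),np.sin(np.radians(5.7))])
A=onz(t,180+650/3.6,150+258/3.6,.065);B=onz(t,180+658/3.6,150+345/3.6,.065);print(A,B)
E
```

```text
60 (0.6064818115234375, 0.08732209777832031, 106.7238540649414, 7.172641754150391, 73.94745635986328) [0.60689703 0.08722615] 73.8901088236122
75 (0.6060198364257813, 0.08656848907470703, 108.42477416992188, 9.94439697265625, 74.04684448242188) [0.60705201 0.08666874] 73.875741510189
90 (0.606585205078125, 0.08728868103027344, 111.67169189453125, 10.796577453613281, 73.94677734375) [0.6073478  0.08732882] -105.97065877783798
handle px pred (np.float64(361.23326919127123), np.float64(233.3500253792174)) seen-> [ 0.4548151  -0.26745829  0.065     ]
side handle mid (np.float64(217.99728410497397), np.float64(278.4188897479224)) (218.64864864864865, 278.78378378378375) bar mid (np.float64(249.89882012480854), np.float64(180.64252297499175)) (249.45945945945945, 180.67567567567568)
[ 0.48950851 -0.26356729  0.065     ] [ 0.41937751 -0.2705381   0.065     ]
```

```bash
python3 -m crank '{"delta_rot":[[0,0,0],[0,0,7],[0,0,14],[0,0,21],[0,0,28],[0,0,35],[0,0,42],[0,0,49],[0,0,56],[0,0,63]],"delta_pos":[[0,0,-0.035],[-0.03,-0.016,-0.064],[-0.065,-0.035,-0.064],[-0.1,-0.054,-0.064],[-0.136,-0.073,-0.064],[-0.172,-0.092,-0.064],[-0.208,-0.111,-0.064],[-0.244,-0.131,-0.064],[-0.28,-0.15,-0.064],[-0.316,-0.17,-0.064]],"grip":[0.6,0.6,0.6,0.6,0.6,0.6,0.6,0.6,0.6,0.6]}' 60
cat > go.py <<'E'
import sys; from h import *
# go.py x y z yawdeg(tool y axis) pitchdeg(about stand/caddy y: near edge up) -> delta in tool axes
x,y,z,a,p=map(float,sys.argv[1:6]);from scipy.spatial.transform import Rotation as Ro
o=sensors.get_obs();R=np.array(o["tcp_rot"])
ty=np.array([np.cos(np.radians(a)),np.sin(np.radians(a)),0]);tz=np.array([0,0,-1.]);tx=np.cross(ty,tz)
T=np.c_[tx,ty,tz]@Ro.from_euler('y',p,degrees=True).as_matrix()
print("dpos",np.round(R.T@(np.array([x,y,z])-o["position"]),4),"drot",np.round(np.degrees(Ro.from_matrix(R.T@T).as_rotvec()),2),"t",o["clock"],"F",np.round(o["contact_force"],1),"w",o["gripper_width"],"tz",np.round(T[:,2],3),"tx",np.round(T[:,0],3))
E
python3 go.py .607 .087 .25 -16 0
```

```text
clock: 1.23
position: [0.4329, 0.2767, 0.271]
tcp_rot: [[-0.129, 0.992, 0.001], [0.992, 0.129, 0.0], [0.0, 0.001, -1.0]]
contact_force: [1.3, 0.2, -1.0]
gripper_width: 0.0514
grip_force: 0.0
dpos [-0.2106  0.1482  0.0211] drot [ 4.000e-02 -2.000e-02  2.342e+01] t 1.2333 F [ 1.3  0.2 -1. ] w 0.051387906536078984 tz [ 0.  0. -1.] tx [0.276 0.961 0.   ]
```

```bash
python3 -m crank '{"delta_rot":[[0,0,5],[0,0,9],[0,0,13],[0,0,17],[0,0,21],[0,0,23.5],[0,0,23.5],[0,0,23.5],[0,0,23.5],[0,0,23.5]],"delta_pos":[[-0.03,0.021,0],[-0.06,0.042,0],[-0.09,0.063,0],[-0.12,0.084,0],[-0.15,0.105,0],[-0.18,0.127,0],[-0.21,0.148,0],[-0.21,0.148,0.01],[-0.21,0.148,0.02],[-0.21,0.148,0.02]],"grip":[0.6,0.6,0.6,0.6,0.6,0.6,0.6,0.6,0.6,0.6]}' >/dev/null; python3 go.py .607 .087 .176 -16 0
```

```text
dpos [-0.0027  0.0033  0.0714] drot [-0.3   0.05  0.23] t 2.0667 F [-0.5 -0.1 -1.3] w 0.05102993561092492 tz [ 0.  0. -1.] tx [0.276 0.961 0.   ]
```

```bash
python3 -m crank '{"delta_rot":[[0,0,0.2],[0,0,0.2],[0,0,0.2],[0,0,0.2],[0,0,0.2],[0,0,0.2]],"delta_pos":[[-0.002,0.003,0.02],[-0.002,0.003,0.04],[-0.002,0.003,0.06],[-0.002,0.003,0.07],[-0.002,0.003,0.07],[-0.002,0.003,0.07]],"grip":[0.6,0.6,0.6,0.6,0.6,0.6]}' >/dev/null; python3 go.py .607 .087 .176 -16 0; python3 - <<'E'
from h import *
a=cam("top")["frame"][140:240,190:290];b=cam("side")["frame"][120:240,190:290]
a=cv2.resize(a,(400,400));b=cv2.resize(b,(333,400));cv2.imwrite('pics/g1.png',np.hstack([a,b])[:,:,::-1])
E
```

```text
dpos [-0.0018 -0.0011  0.0049] drot [-0.04  0.    0.14] t 2.5667 F [0.2 0.2 0.2] w 0.051345769513978644 tz [ 0.  0. -1.] tx [0.276 0.961 0.   ]
```

View pics/g1.png

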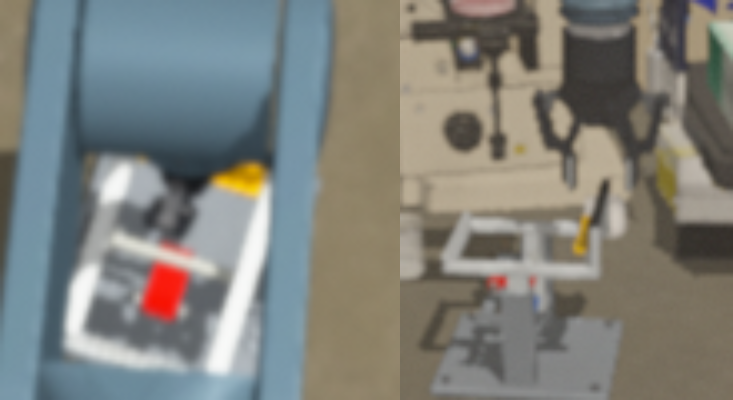

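The view shows the bar between the open fingers, but the fingertips look higher than the reported TCP, so I'll check that against the projection.

```bash
python3 - <<'E'
from h import *
o=sensors.get_obs();s=cam("side");p=np.array(o["position"]);y=np.array(o["tcp_rot"])[:,1]
im=cv2.resize(s["frame"][140:215,210:290],None,fx=7.5,fy=7.5,interpolation=cv2.INTER_CUBIC)[:,:,::-1].copy()
for q,col in((p,(0,0,255)),(p-y*.025,(0,255,0)),(p+y*.025,(0,255,0)),((.607,.087,.195),(255,0,255))):
    u,v=proj(s,q);print(q,u,v);cv2.circle(im,(int((u-210+.5)*7.5),int((v-140+.5)*7.5)),3,col,-1)
cv2.imwrite('pics/g2.png',im)
E
```

```text
[0.60986982 0.0879682  0.18243599] 250.72154796359087 183.85243800691885
[0.58582536 0.09481365 0.18237653] 243.5589433123833 183.61296549300963
[0.63391429 0.08112275 0.18249545] 257.9120762774809 184.09354308679883
(0.607, 0.087, 0.195) 249.92354876039428 180.6995180118677
```

View pics/g2.png

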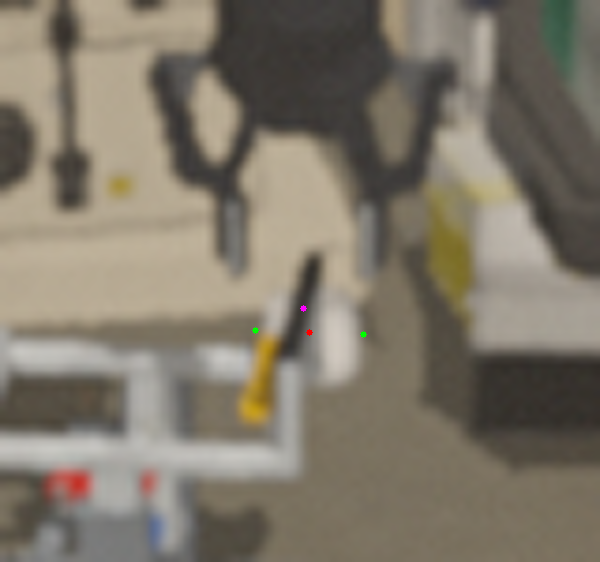

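The grey fingertips end at about (241,176.5) and (259,176.5), while the reported TCP projects to v=184. I'll check this against the start picture.

```bash
python3 - <<'E'
from h import *
s=cam("side");y=np.array([.33,.944,0])
for d in(-.045,0,.045):
  for z in (.206,.219,.232): print(d,z,np.round(proj(s,np.array([.189,.542,z])+y*d),1))
a=cv2.imread('pics/side1.png')[110:160,100:170];cv2.imwrite('pics/s0.png',cv2.resize(a,None,fx=8,fy=8,interpolation=2))
E
```

```text
-0.045 0.206 [132.6 147.9]
-0.045 0.219 [132.1 145. ]
-0.045 0.232 [131.7 142. ]
0 0.206 [137.  144.5]
0 0.219 [136.6 141.7]
0 0.232 [136.2 138.8]
0.045 0.206 [141.2 141.3]
0.045 0.219 [140.8 138.5]
0.045 0.232 [140.4 135.7]
```

View pics/s0.png

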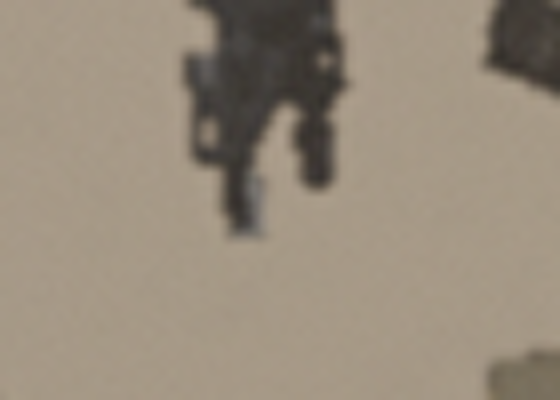

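```bash
python3 -m crank '{"delta_rot":[[0,0,0],[0,0,0],[0,0,0],[0,0,0],[0,0,0]],"delta_pos":[[-0.001,-0.0025,0.005],[-0.001,-0.0025,0.01],[-0.001,-0.0025,0.015],[-0.001,-0.0025,0.015],[-0.001,-0.0025,0.015]],"grip":[0.6,0.6,0.6,0.6,0.6]}'; python3 - <<'E'
from h import *
o=sensors.get_obs();s=cam("side");p=np.array(o["position"]);y=np.array(o["tcp_rot"])[:,1];print(p,np.round(o["contact_force"],1))
im=cv2.resize(s["frame"][140:215,210:290],None,fx=7.5,fy=7.5,interpolation=cv2.INTER_CUBIC)[:,:,::-1].copy()
cv2.imwrite('pics/g3.png',im)
E
```

```text
clock: 3.18
position: [0.606, 0.0871, 0.165]
tcp_rot: [[0.275, 0.962, -0.001], [0.962, -0.275, 0.0], [-0.0, -0.001, -1.0]]
contact_force: [-0.3, -0.7, -0.1]
gripper_width: 0.0514
grip_force: 0.0
[0.60600752 0.08713297 0.16496073] [-0.3 -0.7 -0.1]
```

View pics/g3.png

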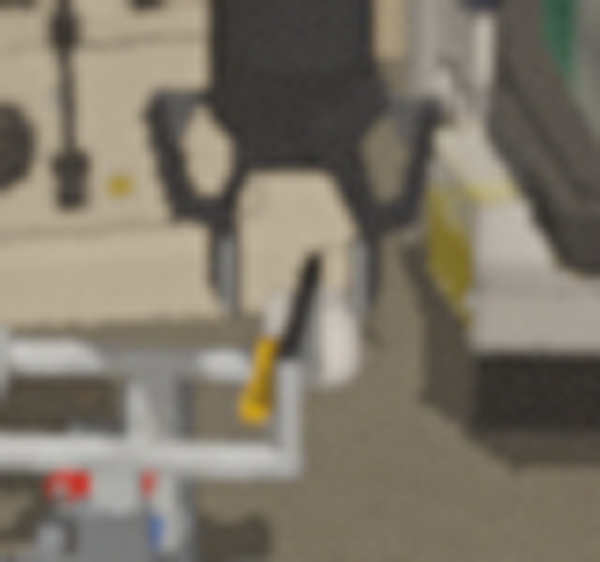

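Tips are now at row ~181, level with the middle of the bar, although the TCP reads 0.165. I'll settle it by touch, with shut fingers lightly on top of the bar, which should touch at TCP ≈ 0.201.

```bash
python3 -m crank '{"delta_rot":[[0,0,0],[0,0,0],[0,0,0],[0,0,0],[0,0,0],[0,0,0],[0,0,0],[0,0,0]],"delta_pos":[[0.001,0.001,-0.035],[0.001,0.001,-0.07],[0.001,0.001,-0.08],[0.001,0.001,-0.08],[0.001,0.001,-0.08],[0.001,0.001,-0.08],[0.001,0.001,-0.08],[0.001,0.001,-0.08]],"grip":[0.6,0.6,0,0,0,0,0,0]}'
python3 -m crank '{"delta_rot":[[0,0,0],[0,0,0],[0,0,0],[0,0,0],[0,0,0],[0,0,0]],"delta_pos":[[0,0,0.01],[0,0,0.015],[0,0,0.018],[0,0,0.021],[0,0,0.021],[0,0,0.021]],"grip":[0,0,0,0,0,0]}'
python3 -c "
from h import *
s=cam('side');f=s['frame'][150:195,240:262].astype(int).sum(2)//3
print(f[:,4:20:2])
print(proj(s,sensors.get_obs()['position']))"
```

```text
clock: 3.9
position: [0.6068, 0.0879, 0.2438]
tcp_rot: [[0.275, 0.962, -0.003], [0.962, -0.275, 0.0], [-0.001, -0.003, -1.0]]
contact_force: [-0.3, -1.2, -0.3]
gripper_width: -0.0003
grip_force: 0.0
clock: 4.4
position: [0.6076, 0.0879, 0.2244]
tcp_rot: [[0.275, 0.962, -0.001], [0.962, -0.275, 0.0], [-0.0, -0.001, -1.0]]
contact_force: [-0.3, -0.5, 0.6]
gripper_width: 0.0003
grip_force: 0.0
[[ 64  53  90 124  49  77  72  61]
 [ 58  57  87 126  56  64  62  59]
 [ 57  60  88 123  57  59  60  63]
 [ 68  61  75 105  60  62  63  76]
 [109  62  61  70  57  72  77  92]
 [148  70  70  69  62  88  99 106]
 [162  82 105 108  66  98 112 111]
 [159  84 124 130  71  99 113 111]
 [156  84 124 128  70  98 112 111]
 [156  86 121 126  72  98 111 113]
 [157  86 122 127  73 100 113 110]
 [156  84 122 128  73 103 110 111]
 [155  83 121 127  80 119 110 111]
 [152  99 122 128  90 138 110 110]
 [154 140 123 125 108 150 111 110]
 [154 162 130 134 146 164 115 111]
 [154 167 152 156 166 167 121 107]
 [154 168 168 168 170 170 131  96]
 [156 168 170 169 168 171 140  89]
 [164 169 169 169 169 169 158 102]
 [170 
[... 234 characters left out ...]
149]
 [168 164 162  69 105 168 167 151]
 [167 163 152  61 129 164 161 150]
 [167 170 142  56 143 165 155 137]
 [163 176 135  63 153 168 154 114]
 [141 178 126  72 161 181 161  98]
 [119 173 110  80 170 190 171 101]
 [116 170  89  92 175 194 178 103]
 [119 155  70 104 176 197 181 106]
 [118 120  53 111 176 197 183 116]
 [124  96  52 119 175 196 184 125]
 [132  89  78 127 172 196 182 127]
 [131 101 134 140 168 191 177 122]
 [126 110 163 150 166 183 167 117]
 [118 109 167 148 158 167 144 111]
 [109 107 166 137 134 137 121 112]
 [100 107 165 127 112 114 111 111]
 [ 99 109 166 124 110 112 112 112]
 [116 115 165 126 111 111 111 112]]
(np.float64(250.04901151750266), np.float64(172.58301040713465))
```

```bash
python3 -m crank '{"delta_rot":[[0,0,0],[0,0,0],[0,0,0],[0,0,0],[0,0,0],[0,0,0]],"delta_pos":[[0,0,0.005],[0,0,0.01],[0,0,0.015],[0,0,0.018],[0,0,0.018],[0,0,0.018]],"grip":[0,0,0,0,0,0]}' | egrep "pos|contact"
python3 -m crank '{"delta_rot":[[0,0,0],[0,0,0],[0,0,0],[0,0,0]],"delta_pos":[[0,0,0.003],[0,0,0.006],[0,0,0.007],[0,0,0.007]],"grip":[0,0,0,0]}'| egrep "pos|contact"
```

```text
position: [0.6075, 0.0879, 0.2063]
contact_force: [0.4, 0.2, 0.4]
position: [0.6074, 0.0879, 0.1992]
contact_force: [1.2, 0.0, 0.2]
```

```bash
python3 -m crank '{"delta_rot":[[0,0,0],[0,0,0],[0,0,0],[0,0,0]],"delta_pos":[[0,0,0.003],[0,0,0.006],[0,0,0.007],[0,0,0.007]],"grip":[0,0,0,0]}' | egrep "pos|contact"
python3 -m crank '{"delta_rot":[[0,0,0],[0,0,0],[0,0,0],[0,0,0]],"delta_pos":[[0,0,0.002],[0,0,0.004],[0,0,0.005],[0,0,0.005]],"grip":[0,0,0,0]}'| egrep "pos|contact"
python3 - <<'E'
from m import *
s=cam("side");print(proj(s,sensors.get_obs()['position']));f=s["frame"][165:190,240:262].astype(int).sum(2)//3
print(f[:,4:20:2])
E
```

```text
position: [0.6074, 0.0879, 0.1921]
contact_force: [0.4, -0.2, -0.0]
position: [0.6075, 0.0879, 0.1873]
contact_force: [-0.2, 0.2, 0.3]
(np.float64(250.06124571705513), np.float64(182.5851549223164))
[[128  68  70  72  59 117  98 102]
 [151  77  96  78  62 143 121 106]
 [151  84 118 110  66 150 132  96]
 [154  86 123 127  70 150 143  89]
 [162  86 124 129  70 150 160 100]
 [166  88 123 129  72 148 170 125]
 [167  88 122 129  75 150 172 139]
 [170  88 122 128  77 151 167 139]
 [166  95 121 127  88 159 164 138]
 [167 121 121 128  94 168 168 142]
 [168 151 131 124  92 170 168 148]
 [168 165 150 105  90 168 168 149]
 [168 167 160  81  95 167 168 151]
 [168 165 152  58 110 165 163 151]
 [168 169 143  52 123 165 156 136]
 [163 177 138  55 129 167 153 114]
 [143 178 126  62 138 181 161  99]
 [119 175 111  69 147 190 173 103]
 [115 170  88  75 158 195 178 105]
 [111 144  69  93 170 198 181 106]
 [ 99  98  55 105 176 197 184 117]
 [100  75  50 116 175 196 185 124]
 [119  85  81 126 172 197 183 128]
 [129 101 135 140 168 191 178 124]
 [124 108 164 150 167 184 167 118]]
```

```bash
python3 -m crank '{"delta_rot":[[0,0,0],[0,0,0],[0,0,0],[0,0,0]],"delta_pos":[[0,0,0.003],[0,0,0.006],[0,0,0.007],[0,0,0.007]],"grip":[0,0,0,0]}' | egrep "pos|contact"
python3 -m crank '{"delta_rot":[[0,0,0],[0,0,0],[0,0,0],[0,0,0]],"delta_pos":[[0,0,0.002],[0,0,0.004],[0,0,0.004],[0,0,0.004]],"grip":[0,0,0,0]}'| egrep "pos|contact"
python3 -m crank '{"delta_rot":[[0,0,0],[0,0,0],[0,0,0],[0,0,0]],"delta_pos":[[0,0,0.002],[0,0,0.003],[0,0,0.003],[0,0,0.003]],"grip":[0,0,0,0]}'| egrep "pos|contact"
```

```text
position: [0.6073, 0.0879, 0.1801]
contact_force: [-0.3, -0.5, 0.1]
position: [0.6076, 0.0879, 0.1766]
contact_force: [-0.3, 0.5, 0.1]
position: [0.6081, 0.0878, 0.1757]
contact_force: [-4.3, -0.1, 9.3]
```

Contact came at a reported z of 0.1765, so the real fingertips are about 24.5 mm short of the reported TCP, which matches the pictures. I'll use that offset from here on.

```bash
python3 -m crank '{"delta_rot":[[0,0,0],[0,0,0],[0,0,0],[0,0,0],[0,0,0],[0,0,0],[0,0,0],[0,0,0],[0,0,0],[0,0,0]],"delta_pos":[[0,0,-0.03],[0,0,-0.045],[0,0,-0.045],[0,0,-0.045],[0,0,-0.045],[0,0,-0.03],[0,0,-0.01],[0,0,0.01],[0,0,0.021],[0,0,0.021]],"grip":[0,0,0.6,0.6,0.6,0.6,0.6,0.6,0.6,0.6]}'
python3 -m crank '{"delta_rot":[[0,0,0],[0,0,0],[0,0,0],[0,0,0],[0,0,0],[0,0,0],[0,0,0],[0,0,0]],"delta_pos":[[0,0,0],[0,0,0],[0,0,0],[0,0,0],[0,0,0],[0,0,0],[0,0,0],[0,0,0]],"grip":[0.6,0,0,0,0,0,0,0]}' 60
```

```text
clock: 7.83
position: [0.6047, 0.0879, 0.148]
tcp_rot: [[0.275, 0.961, -0.008], [0.962, -0.275, 0.0], [-0.002, -0.008, -1.0]]
contact_force: [-0.6, -0.7, -1.1]
gripper_width: 0.0513
grip_force: 0.0
clock: 8.5
position: [0.6085, 0.0878, 0.154]
tcp_rot: [[0.275, 0.962, 0.002], [0.962, -0.275, -0.0], [0.001, 0.002, -1.0]]
contact_force: [-0.5, -0.4, 6.6]
gripper_width: 0.0097
grip_force: 58.5
```

```bash
python3 -m crank '{"delta_rot":[[0,0,0],[0,0,0],[0,0,0],[0,0,0],[0,0,0],[0,0,0],[0,0,0],[0,0,0],[0,0,0],[0,0,0]],"delta_pos":[[0,0,-0.003],[0,0,-0.007],[0,0,-0.011],[0,0,-0.015],[0,0,-0.019],[0,0,-0.023],[0,0,-0.026],[0,0,-0.028],[0,0,-0.028],[0,0,-0.028]],"grip":[0,0,0,0,0,0,0,0,0,0]}' 80
python3 - <<'E'
from m import *
s=cam("side");b=blob(s,(20,120,110),(35,255,255),(225,140,275,205));ys,xs=np.nonzero(b);print(xs.mean(),ys.min(),ys.max(),b.sum())
E
```

```text
clock: 9.33
position: [0.6084, 0.0878, 0.1798]
tcp_rot: [[0.275, 0.961, 0.001], [0.961, -0.275, 0.0], [0.001, 0.001, -1.0]]
contact_force: [6.5, 0.4, -5.8]
gripper_width: 0.0095
grip_force: 78.0
269.48837209302326 168 179 43
```

```bash
python3 -m crank '{"delta_rot":[[0,0,0],[0,0,0],[0,0,0],[0,0,0],[0,0,0],[0,0,0],[0,0,0],[0,0,0],[0,0,0],[0,0,0]],"delta_pos":[[0,0,-0.004],[0,0,-0.01],[0,0,-0.017],[0,0,-0.024],[0,0,-0.031],[0,0,-0.038],[0,0,-0.045],[0,0,-0.052],[0,0,-0.058],[0,0,-0.062]],"grip":[0,0,0,0,0,0,0,0,0,0]}'
cat > k.py <<'E'
from m import *
s=cam("side");b=blob(s,(18,110,90),(35,255,255),(232,140,254,205));ys,xs=np.nonzero(b);print("keeper",xs.mean(),ys.mean(),b.sum())
print([round(proj(s,(.5915,.0915,.158+h))[1],1) for h in (0,.03,.055,.09)])
t=cam("top");r=blob(t,(0,150,120),(8,255,255),(205,185,260,235));ys,xs=np.nonzero(r);print("pawl",xs.mean(),ys.mean(),r.sum(),ys.min(),ys.max())
E
python3 k.py
```

```text
clock: 10.22
position: [0.6083, 0.0878, 0.2418]
tcp_rot: [[0.275, 0.961, 0.001], [0.961, -0.275, 0.0], [0.0, 0.001, -1.0]]
contact_force: [6.7, 0.2, -7.9]
gripper_width: 0.0093
grip_force: 78.2
keeper 243.96428571428572 167.28571428571428 28
[np.float64(190.2), np.float64(182.4), np.float64(175.7), np.float64(166.2)]
pawl 230.8181818181818 212.29545454545453 88 206 218
```

```bash
python3 -m crank '{"delta_rot":[[0,0,0],[0,0,0],[0,0,0],[0,0,0],[0,0,0]],"delta_pos":[[0,0,-0.003],[0,0,-0.006],[0,0,-0.006],[0,0,-0.006],[0,0,-0.006]],"grip":[0,0,0,0,0]}'
python3 k.py
python3 -m crank '{"delta_rot":[[0,0,0],[0,0,0],[0,0,0],[0,0,0],[0,0,0],[0,0,0],[0,0,0],[0,0,0],[0,0,0],[0,0,0]],"delta_pos":[[0,0,0.003],[0,0,0.007],[0,0,0.011],[0,0,0.015],[0,0,0.019],[0,0,0.023],[0,0,0.027],[0,0,0.03],[0,0,0.032],[0,0,0.032]],"grip":[0,0,0,0,0,0,0,0,0,0]}'
```

```text
clock: 10.73
position: [0.6083, 0.0878, 0.2475]
tcp_rot: [[0.275, 0.961, 0.001], [0.961, -0.275, 0.0], [0.0, 0.001, -1.0]]
contact_force: [7.3, -0.2, -6.4]
gripper_width: 0.009
grip_force: 78.4
keeper 243.96153846153845 165.80769230769232 26
[np.float64(190.2), np.float64(182.4), np.float64(175.7), np.float64(166.2)]
pawl 230.82954545454547 212.1590909090909 88 206 218
clock: 11.67
position: [0.6083, 0.0878, 0.215]
tcp_rot: [[0.275, 0.961, 0.001], [0.961, -0.275, 0.0], [0.0, 0.001, -1.0]]
contact_force: [7.2, -0.1, -7.6]
gripper_width: 0.0092
grip_force: 78.4
```

```bash
for i in 1 2; do :; done; python3 -m crank '{"delta_rot":[[0,0,0],[0,0,0],[0,0,0],[0,0,0],[0,0,0]],"delta_pos":[[0,0,0.002],[0,0,0.004],[0,0,0.005],[0,0,0.006],[0,0,0.006]],"grip":[0,0,0,0,0]}' | egrep "pos|contact"
python3 -m crank '{"delta_rot":[[0,0,0],[0,0,0],[0,0,0],[0,0,0]],"delta_pos":[[0,0,0.001],[0,0,0.002],[0,0,0.002],[0,0,0.002]],"grip":[0,0,0,0]}' | egrep "pos|contact"
```

```text
position: [0.6083, 0.0879, 0.2095]
contact_force: [7.3, -0.3, -6.1]
position: [0.6084, 0.0878, 0.2092]
contact_force: [5.2, 0.9, 2.0]
```

Resting on the pawl: the load is off the tool at z=0.2092, a joint value of about 0.055. Releasing.

```bash
python3 -m crank '{"delta_rot":[[0,0,0],[0,0,0],[0,0,0],[0,0,0],[0,0,0],[0,0,0],[0,0,0],[0,0,0]],"delta_pos":[[0,0,0],[0,0,0],[0,0,0],[0,0,0],[0,0,0],[0,0,0],[0,0,0],[0,0,0]],"grip":[0.1,0.2,0.3,0.4,0.5,0.6,0.6,0.6]}' | egrep "pos|contact|width"
python3 k.py
python3 -m crank '{"delta_rot":[[0,0,0],[0,0,0],[0,0,0],[0,0,0],[0,0,0]],"delta_pos":[[0,0,-0.03],[0,0,-0.06],[0,0,-0.07],[0,0,-0.07],[0,0,-0.07]],"grip":[0.6,0.6,0.6,0.6,0.6]}' | egrep "clock|pos|contact|width"
python3 go.py .455 -.2665 .20 -84.3 0
```

```text
position: [0.6076, 0.0879, 0.2086]
contact_force: [-0.3, -0.1, -0.8]
gripper_width: 0.0517
keeper 243.94117647058823 176.5 34
[np.float64(190.2), np.float64(182.4), np.float64(175.7), np.float64(166.2)]
pawl 230.60416666666666 212.51041666666666 96 206 218
clock: 13.6
position: [0.6079, 0.0879, 0.2787]
contact_force: [-0.0, -0.5, -0.1]
gripper_width: 0.0511
dpos [-0.3827 -0.0497  0.0786] drot [ 4.000e-02 -4.000e-02  6.836e+01] t 13.6 F [-0.  -0.5 -0.1] w 0.0510806459440254 tz [ 0.  0. -1.] tx [0.995 0.099 0.   ]
```

```bash
python3 -m crank '{"delta_rot":[[0,0,6.9],[0,0,13.8],[0,0,20.7],[0,0,27.6],[0,0,34.5],[0,0,41.4],[0,0,48.3],[0,0,55.2],[0,0,62],[0,0,68.4]],"delta_pos":[[-0.038,-0.005,0],[-0.077,-0.01,0],[-0.115,-0.015,0],[-0.153,-0.02,0],[-0.191,-0.025,0],[-0.23,-0.03,0],[-0.268,-0.035,0],[-0.306,-0.04,0],[-0.345,-0.045,0.03],[-0.383,-0.05,0.06]],"grip":[0.6,0.6,0.6,0.6,0.6,0.6,0.6,0.6,0.6,0.6]}' >/dev/null
python3 -m crank '{"delta_rot":[[0,0,0],[0,0,0],[0,0,0],[0,0,0]],"delta_pos":[[0,0,0.03],[0,0,0.05],[0,0,0.05],[0,0,0.05]],"grip":[0.6,0.6,0.6,0.6]}' >/dev/null
python3 go.py .455 -.2665 .0145 -84.3 0
python3 - <<'E'
from h import *
t=cam("top");s=cam("side");p=np.array(sensors.get_obs()["position"]);print(p,proj(t,p+[0,0,.0245]),proj(s,p+[0,0,.0245]))
a=cv2.resize(t["frame"][170:270,300:410],(440,400));b=cv2.resize(s["frame"][200:330,170:270],(308,400));cv2.imwrite('pics/g4.png',np.hstack([a,b])[:,:,::-1])
E
```

```text
dpos [-0.0031  0.0121  0.1609] drot [-0.23  0.21 -0.06] t 14.7667 F [ 0.1 -0.2  0.8] w 0.05139551202996334 tz [ 0.  0. -1.] tx [0.995 0.099 0.   ]
[ 0.45958163 -0.25597559  0.17852251] (np.float64(372.6630025167435), np.float64(234.51388039874976)) (np.float64(216.82104587508846), np.float64(233.59093139810864))
```

View pics/g4.png

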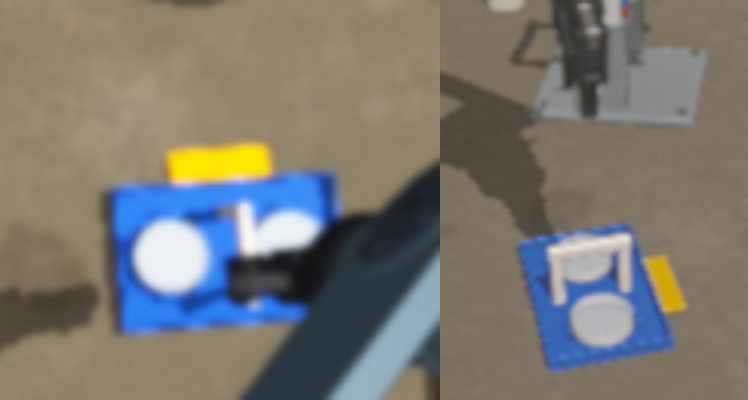

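The top view shows the gripper over the handle at about (366,240), with the tongue undisturbed. The side view has the fingertip at (219,236), close to the projection, so the lateral TCP is good.

```bash
python3 -m crank '{"delta_rot":[[0,0,0],[0,0,0],[0,0,0],[0,0,0],[0,0,0],[0,0,0]],"delta_pos":[[0,0,0.03],[0,0,0.06],[0,0,0.085],[0,0,0.085],[0,0,0.085],[0,0,0.085]],"grip":[0.6,0.6,0.6,0.6,0.6,0.6]}' >/dev/null
python3 go.py .455 -.2665 .0145 -84.3 0
```

```text
dpos [-0.0067  0.0088  0.0807] drot [ 0.15 -0.14 -0.  ] t 15.3667 F [1.  0.2 0.1] w 0.05153657368067807 tz [ 0.  0. -1.] tx [0.995 0.099 0.   ]
```

```bash
python3 -m crank '{"delta_rot":[[0,0,0],[0,0,0],[0,0,0],[0,0,0],[0,0,0],[0,0,0],[0,0,0]],"delta_pos":[[-0.006,0.0085,0.01],[-0.006,0.0085,0.035],[-0.006,0.0085,0.06],[-0.006,0.0085,0.075],[-0.006,0.0085,0.08],[-0.006,0.0085,0.08],[-0.006,0.0085,0.08]],"grip":[0.6,0.6,0.6,0.6,0.6,0.6,0.6]}' |egrep "contact|pos"
python3 go.py .455 -.2665 .0145 -84.3 0
python3 -m crank '{"delta_rot":[[0,0,0],[0,0,0],[0,0,0],[0,0,0],[0,0,0],[0,0,0],[0,0,0]],"delta_pos":[[0,0,0],[0,0,0],[0,0,0],[0,0,0],[0,0,0],[0,0,0],[0,0,0]],"grip":[0,0,0,0,0,0,0]}' 80
```

```text
position: [0.4546, -0.2661, 0.0139]
contact_force: [-0.0, -0.1, 0.4]
dpos [ 0.0003  0.0004 -0.0006] drot [ 0.09 -0.07 -0.05] t 15.95 F [-0.  -0.1  0.4] w 0.05105238375832744 tz [ 0.  0. -1.] tx [0.995 0.099 0.   ]
clock: 16.53
position: [0.4547, -0.2657, 0.014]
tcp_rot: [[0.995, 0.099, 0.002], [0.099, -0.995, -0.002], [0.001, 0.002, -1.0]]
contact_force: [-1.1, 0.1, 5.6]
gripper_width: 0.0085
grip_force: 78.7
```

```bash
cat > place.py <<'E'
import sys; from h import *
from scipy.spatial.transform import Rotation as Ro
# place.py tip_sx tip_sy tip_sz theta(rad): delta to bring tongue tip there (seat frame, mm)
sx,sy,sz,th=map(float,sys.argv[1:5])
SEAT=np.array([.5315,.1085,.200]);a=np.radians(-16)
S=np.array([[np.cos(a),-np.sin(a),0],[np.sin(a),np.cos(a),0],[0,0,1]])
tip=np.array([.0793,0,.014])   # tongue tip in reported tool frame
o=sensors.get_obs();R=np.array(o["tcp_rot"]);p=np.array(o["position"])
T=S@np.diag([1,-1,-1.])@Ro.from_euler('y',-th).as_matrix()
X=SEAT+S@np.array([sx,sy,sz])/1000-T@tip
print("dpos",np.round(R.T@(X-p),4),"drot",np.round(np.degrees(Ro.from_matrix(R.T@T).as_rotvec()),2),"t",o["clock"],"F",np.round(o["contact_force"],1))
print("now tip seat mm",np.round(1000*S.T@(p+R@tip-SEAT),1),"world",np.round(p+R@tip,4),"tilt",np.round(np.arcsin(-R[2,0]),3))
E
python3 -m crank '{"delta_rot":[[0,0,0],[0,0,0],[0,0,0],[0,0,0],[0,0,0],[0,0,0],[0,0,0],[0,0,0],[0,0,0],[0,0,0]],"delta_pos":[[0,0,-0.015],[0,0,-0.045],[0,0,-0.08],[0,0,-0.115],[0,0,-0.15],[0,0,-0.185],[0,0,-0.22],[0,0,-0.25],[0,0,-0.265],[0,0,-0.265]],"grip":[0,0,0,0,0,0,0,0,0,0]}'; python3 place.py 20 0 60 0
```

```text
clock: 17.37
position: [0.4555, -0.2663, 0.2823]
tcp_rot: [[0.995, 0.099, 0.006], [0.099, -0.995, -0.005], [0.005, 0.006, -1.0]]
contact_force: [0.3, -1.2, -3.1]
gripper_width: 0.0085
grip_force: 78.6
dpos [ 0.0576 -0.3874  0.0063] drot [ 0.27 -0.35 21.68] t 17.3667 F [ 0.3 -1.2 -3.1]
now tip seat mm [ 104.  -352.    68.7] world [ 0.5344 -0.2585  0.2687] tilt -0.005
```

```bash
python3 -m crank '{"delta_rot":[[0,0,1],[0,0,3],[0,0,6],[0,0,9],[0,0,12],[0,0,15],[0,0,18],[0,0,20],[0,0,21.7],[0,0,21.7]],"delta_pos":[[0.003,-0.02,0],[0.009,-0.06,0],[0.015,-0.1,0],[0.021,-0.14,0],[0.027,-0.18,0],[0.033,-0.22,0],[0.039,-0.26,0],[0.045,-0.3,0],[0.05,-0.335,0],[0.054,-0.365,0]],"grip":[0,0,0,0,0,0,0,0,0,0]}' >/dev/null
python3 -m crank '{"delta_rot":[[0,0,0],[0,0,0],[0,0,0],[0,0,0]],"delta_pos":[[0,0,0],[0,0,0],[0,0,0],[0,0,0]],"grip":[0,0,0,0]}' >/dev/null
python3 place.py 25 0 35 .12
cat > tv.py <<'E'
from m import *
# yellow tongue from top: centroid; predicted tip z passed
import sys; z=float(sys.argv[1])
t=cam("top");hsv=cv2.cvtColor(t["frame"],cv2.COLOR_RGB2HSV);m=cv2.inRange(hsv,(20,120,110),(35,255,255));z0=np.zeros_like(m);z0[165:235,200:290]=m[165:235,200:290]
n,l,st,ce=cv2.connectedComponentsWithStats(z0)
for i in range(1,n):
    if st[i,4]>15: print("yellow",ce[i],st[i],onz(t,*ce[i],z))
b=blob(t,(100,120,80),(125,255,255),(190,160,300,270));print("blue",rect(t,b,z+.014))
E
python3 tv.py .26
```

```text
dpos [ 0.0043 -0.0222  0.0183] drot [ 0.04 -6.78 -0.1 ] t 18.5333 F [-0.1  0.1 -2.9]
now tip seat mm [ 22.9 -22.4  62.5] world [0.5474 0.0807 0.2625] tilt 0.002
yellow [238.95637584 178.33557047] [222 170  35  18 298] [0.59067531 0.08900019 0.26      ]
yellow [240.72818792 200.26174497] [225 192  33  17 298] [0.53734019 0.0832844  0.26      ]
blue (0.514060546875, 0.11633793640136719, 121.219970703125, 33.81037521362305, 71.72947692871094)
```

```bash
python3 -m crank '{"delta_rot":[[0,-1,0],[0,-2,0],[0,-3,0],[0,-4,0],[0,-5,0],[0,-6,0],[0,-6.8,0],[0,-6.8,0]],"delta_pos":[[0.001,-0.006,0],[0.001,-0.012,0],[0.002,-0.018,0.002],[0.003,-0.022,0.006],[0.004,-0.022,0.01],[0.004,-0.022,0.014],[0.004,-0.022,0.018],[0.004,-0.022,0.018]],"grip":[0,0,0,0,0,0,0,0]}' >/dev/null
python3 place.py 40 0 2.5 .12
python3 tv.py .236
python3 - <<'E'
from h import *
s=cam("side");b=s["frame"][130:220,190:270];cv2.imwrite('pics/p1.png',cv2.resize(b,(640,720))[:600,:,::-1])
E
```

```text
dpos [0.0191 0.0002 0.0301] drot [ 0.04  0.13 -0.07] t 19.25 F [-0.4  0.3 -2.7]
now tip seat mm [24.6  0.2 34.6] world [0.5552 0.1019 0.2346] tilt 0.122
yellow [232.00793651 174.67460317] [222 170  24  10 126] [0.60154231 0.10744295 0.236     ]
blue (0.44615487670898435, 0.1383031005859375, 136.01878356933594, 36.9946403503418, 74.96967315673828)
```

```bash
python3 -m crank '{"delta_rot":[[0,0,0],[0,0,0],[0,0,0],[0,0,0],[0,0,0],[0,0,0],[0,0,0],[0,0,0]],"delta_pos":[[0.003,0,0.005],[0.006,0,0.01],[0.01,0,0.016],[0.014,0,0.022],[0.017,0,0.027],[0.019,0,0.03],[0.019,0,0.03],[0.019,0,0.03]],"grip":[0,0,0,0,0,0,0,0]}' >/dev/null
python3 place.py 53 0 2.5 .12
python3 - <<'E'
from m import *
s=cam("side");hsv=cv2.cvtColor(s["frame"],cv2.COLOR_RGB2HSV)
S=np.array([[.961,.276,0],[-.276,.961,0],[0,0,1]])
f=lambda v:np.round(proj(s,np.array([.5315,.1085,.2])+S@np.array(v)/1000),1)
print("pred tongue near corner low/up",f((40,-38,2.5)),f((40,-38,6.5)),"keeper near end under/top",f((56,-44,11)),f((56,-44,16)), f((69,-44,11)))
im=cv2.resize(s["frame"][150:215,205:275],None,fx=9,fy=9,interpolation=2)[:,:,::-1];cv2.imwrite('pics/p2.png',im)
E
```

```text
dpos [0.0129 0.0006 0.0001] drot [ 0.   -0.04 -0.05] t 20.0167 F [-0.2 -0.6 -2.8]
now tip seat mm [40.2  0.6  4.1] world [0.5703 0.098  0.2041] tilt 0.119
pred tongue near corner low/up [237.3 182.8] [237.3 181.7] keeper near end under/top [241.7 181.3] [241.7 180. ] [245.6 181.5]
```

View pics/p2.png

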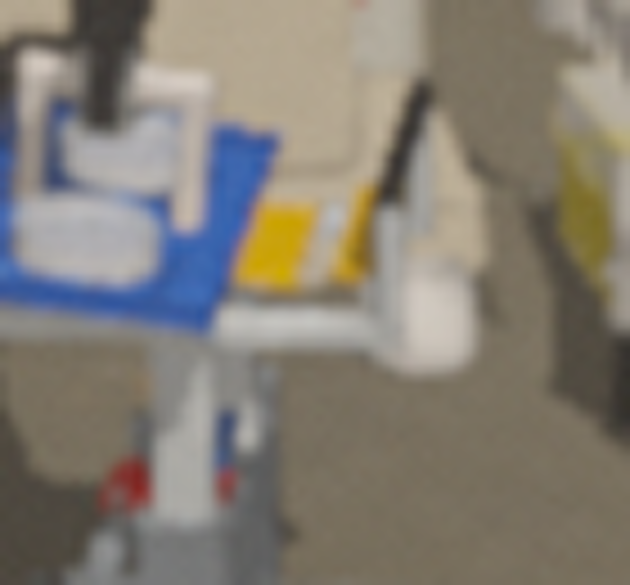

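The tongue is ahead of the keeper with its near corner at about (237.8,182.2) and on prediction to within 1 px. Inserting now.

```bash
python3 -m crank '{"delta_rot":[[0,0,0],[0,0,0],[0,0,0],[0,0,0],[0,0,0],[0,0,0]],"delta_pos":[[0.003,0.0005,0],[0.006,0.0005,0],[0.009,0.0005,0],[0.012,0.0005,0],[0.013,0.0005,0],[0.013,0.0005,0]],"grip":[0,0,0,0,0,0]}' >/dev/null
python3 place.py 61 0 2.5 .12
```

```text
dpos [ 0.0075  0.0001 -0.0007] drot [-0.   -0.07 -0.05] t 20.5667 F [-0.1 -0.1 -2.6]
now tip seat mm [53.5  0.1  2.8] world [0.5829 0.0938 0.2028] tilt 0.119
```

```bash
python3 -m crank '{"delta_rot":[[0,0,0],[0,0,0],[0,0,0],[0,0,0],[0,0,0],[0,0,0]],"delta_pos":[[0.002,0,0],[0.004,0,-0.0005],[0.006,0,-0.0007],[0.0075,0,-0.0007],[0.0075,0,-0.0007],[0.0075,0,-0.0007]],"grip":[0,0,0,0,0,0]}' >/dev/null
python3 place.py 66 0 2.5 .12
```

```text
dpos [ 0.0052  0.0001 -0.0006] drot [-0.   -0.06 -0.04] t 21.0667 F [ 0.5  0.2 -2.9]
now tip seat mm [60.8  0.1  2.7] world [0.5899 0.0918 0.2027] tilt 0.119
```

```bash
python3 -m crank '{"delta_rot":[[0,0,0],[0,0,0],[0,0,0],[0,0,0],[0,0,0]],"delta_pos":[[0.002,0,0],[0.004,0,-0.0005],[0.005,0,-0.0006],[0.005,0,-0.0006],[0.005,0,-0.0006]],"grip":[0,0,0,0,0]}' >/dev/null
python3 place.py 66 0 2.5 .12
python3 -m crank '{"delta_rot":[[0,0,0],[0,0,0],[0,0,0],[0,0,0]],"delta_pos":[[0.001,0,0],[0.002,0,-0.0002],[0.002,0,-0.0002],[0.002,0,-0.0002]],"grip":[0,0,0,0]}' >/dev/null
python3 place.py 67 0 2.5 .12
python3 -m crank '{"delta_rot":[[0,0,0],[0,0,0],[0,0,0],[0,0,0]],"delta_pos":[[0.001,0,0],[0.0015,0,-0.0002],[0.0015,0,-0.0002],[0.0015,0,-0.0002]],"grip":[0,0,0,0]}' >/dev/null
python3 place.py 67 0 1 0
```

```text
dpos [0.0002 0.0002 0.0001] drot [-0.   -0.07 -0.04] t 21.4833 F [-0.2 -0.5 -3.4]
now tip seat mm [65.8  0.1  2.7] world [0.5948 0.0905 0.2027] tilt 0.119
dpos [-0.0004  0.0002  0.    ] drot [-0.   -0.03 -0.04] t 21.8167 F [-2.   0.7 -1.5]
now tip seat mm [67.4  0.2  2.5] world [0.5964 0.0901 0.2025] tilt 0.119
dpos [-0.0018  0.0003  0.0112] drot [ 0.01  6.98 -0.02] t 22.15 F [-5.5  0.8 -0.1]
now tip seat mm [67.9  0.2  2.4] world [0.5968 0.09   0.2024] tilt 0.122
```

Stop contact felt at a reported tip x of about 67.5 (true value 69.5). I'll back off 2.3 mm and swing down.

```bash
for a in "65.2 0 2 .12" "65.2 0 1.5 .09" "65.2 0 1.5 .06" "65.2 0 1 .03" "65.2 0 1 0"; do python3 place.py $a | head -1; done
```

```text
dpos [-0.0026  0.0003  0.0009] drot [ 0.01  0.1  -0.02] t 22.15 F [-5.5  0.8 -0.1]
dpos [-0.0029  0.0003  0.0037] drot [ 0.01  1.82 -0.02] t 22.15 F [-5.5  0.8 -0.1]
dpos [-0.0032  0.0003  0.0061] drot [ 0.01  3.54 -0.02] t 22.15 F [-5.5  0.8 -0.1]
dpos [-0.0034  0.0003  0.009 ] drot [ 0.01  5.26 -0.02] t 22.15 F [-5.5  0.8 -0.1]
dpos [-0.0036  0.0003  0.0115] drot [ 0.01  6.98 -0.02] t 22.15 F [-5.5  0.8 -0.1]
```

```bash
python3 -m crank '{"delta_rot":[[0,0,0],[0,0,0],[0,0.9,0],[0,1.8,0],[0,2.7,0],[0,3.5,0],[0,3.5,0],[0,3.5,0]],"delta_pos":[[-0.0026,0,0.0005],[-0.0026,0,0.001],[-0.0028,0,0.0023],[-0.0029,0,0.0037],[-0.003,0,0.0049],[-0.0032,0,0.0061],[-0.0032,0,0.0061],[-0.0032,0,0.0061]],"grip":[0,0,0,0,0,0,0,0]}' >/dev/null
for a in "65.2 0 1 .03" "65.2 0 1 0"; do python3 place.py $a; done
```

```text
dpos [-0.0015  0.0002  0.0032] drot [-0.    1.56 -0.02] t 22.8167 F [ 0.2  0.7 -3.2]
now tip seat mm [66.4  0.2  1.9] world [0.5954 0.0904 0.2019] tilt 0.057
dpos [-0.0018  0.0002  0.0056] drot [-0.    3.28 -0.02] t 22.8167 F [ 0.2  0.7 -3.2]
now tip seat mm [66.4  0.2  1.9] world [0.5954 0.0904 0.2019] tilt 0.057
```

```bash
python3 -m crank '{"delta_rot":[[0,0,0],[0,0.8,0],[0,1.6,0],[0,2.4,0],[0,3.3,0],[0,3.3,0],[0,3.3,0]],"delta_pos":[[-0.0013,0,0.0005],[-0.0014,0,0.002],[-0.0015,0,0.003],[-0.0016,0,0.0043],[-0.0018,0,0.0056],[-0.0018,0,0.0056],[-0.0018,0,0.0056]],"grip":[0,0,0,0,0,0,0]}' >/dev/null
python3 place.py 65.2 0 0 0
```

```text
dpos [0.0001 0.0003 0.0008] drot [ 0.   -0.   -0.02] t 23.4 F [-0.9  0.3 -3.4]
now tip seat mm [65.1  0.2  0.8] world [0.5941 0.0908 0.2008] tilt -0.0
```

```bash
python3 -m crank '{"delta_rot":[[0,0,0],[0,0,0],[0,0,0]],"delta_pos":[[0,0,0.0008],[0,0,0.0015],[0,0,0.0015]],"grip":[0,0,0]}' |egrep "pos|contact"
python3 -m crank '{"delta_rot":[[0,0,0],[0,0,0],[0,0,0]],"delta_pos":[[0,0,0.0008],[0,0,0.0015],[0,0,0.0015]],"grip":[0,0,0]}' |egrep "pos|contact"
python3 place.py 65.2 0 0 0; python3 tv.py .2
```

```text
position: [0.5185, 0.1125, 0.2137]
contact_force: [-2.5, 1.3, -0.2]
position: [0.5185, 0.1125, 0.2134]
contact_force: [-4.8, -0.6, 8.8]
dpos [-0.0005  0.0003 -0.0006] drot [-0.01 -0.05 -0.03] t 23.9 F [-4.8 -0.6  8.8]
now tip seat mm [65.7  0.2 -0.5] world [0.5947 0.0906 0.1995] tilt -0.001
yellow [235.3503937  177.22047244] [222 170  35  15 254] [0.59866182 0.10054295 0.2       ]
blue (0.500255859375, 0.04193766021728516, 28.397703170776367, 107.41744995117188, 75.34832763671875)
```

Caddy is down: level, at platform height, with its weight carried. Releasing.

```bash
python3 -m crank '{"delta_rot":[[0,0,0],[0,0,0],[0,0,0],[0,0,0],[0,0,0],[0,0,0],[0,0,0],[0,0,0]],"delta_pos":[[0,0,-0.0015],[0,0,-0.0015],[0,0,-0.0015],[0,0,-0.0015],[0,0,-0.0015],[0,0,-0.0015],[0,0,-0.0015],[0,0,-0.0015]],"grip":[0,0.1,0.2,0.3,0.4,0.5,0.5,0.5]}' |egrep "pos|contact|width"
python3 -m crank '{"delta_rot":[[0,0,0],[0,0,0],[0,0,0],[0,0,0],[0,0,0],[0,0,0],[0,0,0],[0,0,0],[0,0,0],[0,0,0]],"delta_pos":[[0,0,-0.01],[0,0,-0.03],[0,0,-0.06],[0,0,-0.08],[-0.04,0,-0.09],[-0.08,0,-0.09],[-0.12,0,-0.09],[-0.15,0.04,-0.09],[-0.17,0.08,-0.09],[-0.18,0.12,-0.09]],"grip":[0.5,0.5,0.5,0.5,0.5,0.5,0.5,0.5,0.5,0.5]}'
python3 -m crank '{"delta_rot":[[0,0,0],[0,0,0],[0,0,0],[0,0,0]],"delta_pos":[[0,0.04,0],[0,0.08,0],[0,0.1,0],[0,0.1,0]],"grip":[0.5,0.5,0.5,0.5]}'>/dev/null
python3 - <<'E'
from m import *
t=cam("top");s=cam("side")
B=((100,120,80),(125,255,255))
b=blob(t,*B,(190,160,300,270));r=rect(t,b,.214);print("rim",r)
a=np.radians(-16);S=np.array([[np.cos(a),-np.sin(a)],[np.sin(a),np.cos(a)]])
print("rim centre in seat mm (want -12,0)",1000*S.T@(np.array(r[:2])-[.5315,.1085]))
x=cv2.resize(t["frame"][150:260,190:300],(400,400),interpolation=2);y=cv2.resize(s["frame"][140:240,190:290],(400,400),interpolation=2)
cv2.imwrite('pics/fin.png',np.hstack([x,y])[:,:,::-1])
E
python3 k.py
```

```text
position: [0.5183, 0.1125, 0.2133]
contact_force: [-1.2, -0.3, 0.6]
gripper_width: 0.0425
clock: 25.45
position: [0.3158, 0.0566, 0.304]
tcp_rot: [[0.963, -0.271, 0.001], [-0.271, -0.963, -0.0], [0.001, -0.0, -1.0]]
contact_force: [0.5, -1.8, 0.6]
gripper_width: 0.0427
grip_force: 0.0
rim (0.5186248168945312, 0.1115859603881836, 171.71240234375, 111.45388793945312, 73.93209838867188)
rim centre in seat mm (want -12,0) [-13.22702631  -0.58246591]
keeper 242.55555555555554 177.96825396825398 63
[np.float64(190.2), np.float64(182.4), np.float64(175.7), np.float64(166.2)]Traceback (most recent call last):
  File "k.py", line 4, in <module>
    t=cam("top");r=blob(t,(0,150,120),(8,255,255),(205,185,260,235));ys,xs=np.nonzero(r);print("pawl",xs.mean(),ys.mean(),r.sum(),ys.min(),ys.max())
                   ~~~~^^^^^^^^^^^^^^^^^^^^^^^^^^^^^^^^^^^^^^^^^^^^^
  File "m.py", line 5, in blob
    n,l,s,ce=cv2.connectedComponentsWithStats(z);i=1+np.argmax(s[1:,4])
                                                     ~~~~~~~~~^^^^^^^^^
    return _wrapfunc(a, 'argmax', axis=axis, out=out, **kwds)
    return bound(*args, **kwds)
ValueError: attempt to get argmax of an empty sequence
```

View pics/fin.png

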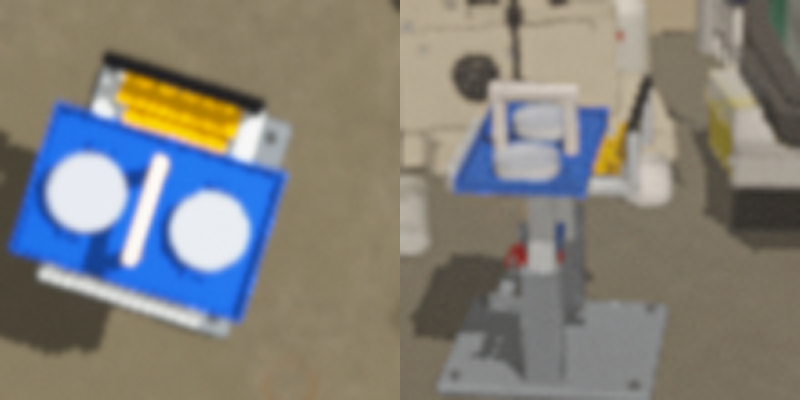

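The picture shows the caddy flat on the platform, with its tongue under the keeper at about (252,183) and the lip visible in front of its near edge. The rim centre is about 1.2 mm from nominal in x and 0.6 mm in y.

```bash
python3 -c "
from plant import workorder
print(workorder.sign_off())"
```

```text
the job is handed in; nothing more can be done
None
```

I handed the job in at about 26 s, and the hand-in returned no verdict. The blue rung rests on the pawl, the caddy lies flat on the platform with its tongue under the keeper, the gripper is clear, and I saw no contact with the bottles or beaker, though I didn't re-measure them.

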